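Put the rinsed forceps jar to dry

TASK

First push the drying stand fully home into the corner of the drainboard, flush against both metal stops. Then take the steel jar that lies in the black rest, turn it upside down and lower it, without dropping it, over the stand's tall peg until its mouth sits flat on the base, and let go. The stand must still be home at the end; do not shift the other things on the table.

Things in the scene. Friction and masses are not known exactly. Their poses are not given: they have to be found in the camera images.
- drainboard: Fixed aluminium board, 260 (x) x 270 (y) x 6 mm, flat on the table. Origin: centre of its underside. Two steel stop strips 22 mm high above the board run along its +x edge (inner face at x = +118 mm) and its +y edge (inner face at y = +123 mm), and meet at the +x +y corner.
- stop_corner (a point): Inner corner between the two stops, at the board's top face; axes as the drainboard's. The stand is home when stand_corner is here.
- stand: Loose drying stand, about 0.8 kg, standing on the drainboard: grey base 120 (x) x 150 (y) x 24 mm with two white upright pegs, a tall one (34 mm diameter, 95 mm high, tapered tip, at x = +12, y = +25 mm) and a short one (20 mm diameter, 30 mm high, at x = +12, y = -45 mm). Origin: centre of the base's underside. Home, its axes are parallel to the drainboard's.
- stand_corner (a point): Lower +x +y corner of the stand's base.
- peg_foot (a point): Foot of the tall peg, on its axis, at the base's top face (24 mm above the underside).
- peg_tip (a point): Top of the tall peg, 95 mm above peg_foot.
- rest: Fixed black rubber rest, 190 (x) x 86 (y) x 6 mm plate with two rails 6 mm wide, 94 mm long (x = -34 to +60 mm), tops at 19 mm, inner faces 36 mm apart. Origin: centre of its underside. The jar lies on the rails along the rest's x axis, its mouth to +x, its axis about 40 mm above the table, its closed bottom at x = -70 mm.
- jar: Loose steel forceps jar, about 0.24 kg: straight round tube 56 mm outer diameter, 140 mm long, wall 3 mm (bore 50 mm, 136 mm deep), closed at the bottom, with a 64 mm diameter lip over the last 9 mm at its mouth. Origin: centre of its closed bottom's outside; its z axis runs to the mouth, which at the start points to the robot's right (-y) within about 40 degrees.
- jar_mouth (a point): Centre of the jar's mouth, 140 mm from its origin along its z axis.
- tape_roll: Bystander: paper tape roll, 84 mm diameter, 25 mm high. Origin under its centre.
- pulp_dish: Bystander: brown pulp dish 100 x 190 x 40 mm. Origin under its centre.
- sanitiser: Bystander: white pump bottle, 66 mm diameter, 193 mm high. Origin under its centre.
- saline: Bystander: clear bottle, 64 mm diameter, 170 mm high. Origin under its centre.
- thermometer_case: Bystander: black case 35 x 150 x 22 mm. Origin under its centre.
There are look-alikes about, which are no part of the job. What is shaped like the jar but orange is not meant. What is shaped like the stand but purple is not meant.

How it is judged:
On the way, in this order (a step that is already met when the one before it is completed fails the run):
1. the stand is home against both stops, within 4 mm and 0.03 rad (x of stand_corner in the frame of stop_corner above -0.004 m and y of stand_corner in the frame of stop_corner above -0.004 m and angle between the x axis of stand and the x axis of drainboard, either way round below 0.03 rad), for 0.2 s.
2. the jar, upside down over the tall peg and still held by the fingers, has its mouth within 15 mm of the base (z of jar_mouth in the frame of peg_foot below 0.015 m and horizontal distance between jar_mouth and peg_foot below 0.012 m and angle between jar's own z axis and vertical above 2.9 rad and contact force between the fingers and jar above 0.5 N), for 0.04 s.
At the end, for the whole second after the job is handed in: The stand is level and home: corner within 4 mm of both stops, parallel within 0.03 rad. The jar is upside down on the tall peg, vertical within 0.09 rad, mouth within 4 mm of the base and 12 mm of the peg's axis. Both are at rest (all of step 1 and z of jar_mouth in the frame of peg_foot below 0.004 m and horizontal distance between jar_mouth and peg_foot below 0.012 m and angle between jar's own z axis and vertical above 3.05 rad and linear speed of each of jar, stand below 0.02 m/s and angle between stand's own z axis and vertical below 0.03 rad); the robot touches nothing.
It fails at once if a bystander is shifted by more than 40 mm (distance of any of tape_roll, pulp_dish, sanitiser, saline, thermometer_case from where it was at the start of the episode above 0.04 m).
It also fails if it takes over 64 s, if anything falls off the work surface, if the arm or the gripper's body presses on something with over 40 N, if the wrist force passes 120 N, or if a joint passes its speed limit or range.

ROBOT

A 7-joint arm with a two-finger parallel gripper is mounted at the origin on the work surface. World frame = base frame: x ahead of the robot, y to its left, z up, the work surface at z = 0. Lengths are in m, angles in rad, forces in N, time in s.
With the tool pointing down it reaches from about 0.425 to 0.875 m from the base axis. Payload 8.4 kg.
Tool frame: the origin (TCP) lies midway between the tips of the shut fingers; the grasp point (between the pads) lies 19 mm behind it; y points along the fingers, z is the direction in which the jaws open and shut, and the axes are right-handed (so a half turn about y gives the same grasp; the last joint's range is limited). The gripper opens to 87 mm and grips with 3 to 60 N. Pads are 19 mm wide; open, the fingers measure 117 mm over their backs; the gripper's body (75 mm by 190 mm) begins 51 mm behind the grasp point.
Start: joints at [-1.32, 0.333, 0.04, 1.465, -0.013, 1.343, -0.059], TCP at [0.223, 0.611, 0.223] pointing down, gripper open.
Joint ranges: [-2.58, 2.58], [-0.38, 2.09], [-1.3, 1.39], [0.25, 2.4], [-1.5, 4.64], [0.08, 2.09], [-2.65, 2.65]. Speed limits (rad/s): [2.22, 2.22, 2.79, 2.79, 3.14, 3.14, 3.14].

INTERFACE

Orientations are given as a unit quaternion [w, x, y, z].
In Python, from cell import * gives the robot as it stands.
- The arm moves only by the shell command python3 -m creep 'ROWS' [FORCE]. ROWS is JSON, a list of rows, each a list of 3 entries, a list of its own where there are three numbers: the shift along the world's x, y, z in mm, then the turn, a rotation vector about the world's x, y, z in degrees, then the closure, from -1 (fully open) to 1 (shut). A call has 1 to 8 rows; each row is the pose to reach, as a shift and turn from the pose commanded when the call began; what a row does not reach only later rows make up. A row lasts 1/10 s, in which the tool goes at most 50 mm and 8.59 degrees, less where a joint would pass 70% of its speed; a pose out of reach is approached as far as the arm can. A call with a gripper value outside its range is refused whole. The fingers move at their own pace and stop on an object; FORCE is the grip in N (left out, the last holds). Time passes only in rows, so rows that repeat a pose let the fingers close. It gives the time, the measured TCP pose, the force and the opening at its end, in the units of the state.
- observe(): the state, without advancing time (a new reading comes with each control period).
- capture(name): name is "scene" or "top"; returns (picture, depth): 400x640x3 uint8, blue, green, red; 400x640 float32, m along the optical axis (not along the pixel's ray), 0 where there is no reading.
- camera_model(name): a dict with "fx", "fy", "cx", "cy" (pixels), "cam_to_world" (4x4, takes a point from camera to world coordinates). Camera axes: x right, y up, looking along -z (the intrinsics and any distortion apply to the point x, -y, -z); pixel columns grow to the right and rows downward; lengths in m; the calibration is good to about 2 mm. A picture is of the moment at which its call begins. camera_model takes no time and is no camera call.
- close_job(): hands the job in, once; it reports no verdict.
The state is a dict: "time": time; "qpos": joint angles; "qvel": joint speeds; "tau": joint torques, N m; "ee_pos": TCP position; "ee_rot": TCP orientation; "ft_force": force on the tool from outside, world axes, zero at the start; "ft_torque": the same for the moment, N m; "grip_width": finger opening in m.
Only numpy, scipy, OpenCV 4.12 (cv2) and the standard library are available. Lean on these libraries where they do the work, as an engineer would, in place of code of your own. Each camera call takes 0.05 s, during which the arm holds its last target. There are 200 camera calls.

## Working session

There is one attempt and no reset: what is moved stays moved. The work goes in short steps, Python scripts to look and compute and a shell command to move; the robot and the scene stay as the last step left them, time stands still between calls to the robot, and variables do not carry over. Pictures are saved under pics/ and viewed, about 8 in all and at most 12, crops included, and the job is handed in when it is done.

```bash
mkdir -p pics; ls; python3 - <<'E'
from cell import *
import cv2,numpy as np
for n in("scene","top"):
    im,d=capture(n); cv2.imwrite(f"pics/{n}0.png",im); np.savez(f"{n}0.npz",im=im,d=d)
    m=camera_model(n); print(n,{k:(np.round(v,3).tolist() if k=="cam_to_world" else v) for k,v in m.items()}, (d>0).mean())
s=observe();print(s)
E
```

```text
pics
scene {'fx': 503.27100290423084, 'fy': 503.27100290423084, 'cx': 316.8210908544584, 'cy': 200.55054553624015, 'cam_to_world': [[-0.712, -0.532, 0.458, 1.205], [0.702, -0.531, 0.475, 0.629], [-0.01, 0.66, 0.751, 1.168], [0.0, 0.0, 0.0, 1.0]]} 0.9961328125
top {'fx': 413.01053454549077, 'fy': 413.01053454549077, 'cx': 319.30721599387385, 'cy': 194.27855006766518, 'cam_to_world': [[0.011, 0.991, -0.137, 0.415], [-1.0, 0.012, 0.007, -0.023], [0.008, 0.137, 0.991, 1.077], [0.0, 0.0, 0.0, 1.0]]} 0.996015625
{'time': 0.1, 'qpos': array([-1.32019187,  0.33382882,  0.03987042,  1.4662101 , -0.01339188,
        1.34333048, -0.05850792]), 'qvel': array([ 0.00016351, -0.00086932, -0.00085435, -0.00294228, -0.00028797,
        0.00056077,  0.00127828]), 'tau': array([ 6.05691646e-03, -6.57819271e+01,  1.34144917e+00, -4.04698634e+01,
       -5.94823225e-02,  4.10456909e-02,  4.32952208e-05]), 'ee_pos': array([0.22263703, 0.61020337, 0.22174224]), 'ee_rot': array([-0.69578615,  0.69684877, -0.12310714,  0.12299616]), 'ft_force': array([-0.49647533,  0.03052421,  0.45837008]), 'ft_torque': array([-0.01354336, -0.02352976, -0.04857019]), 'grip_width': 0.08699258159608281}
```

View pics/top0.png

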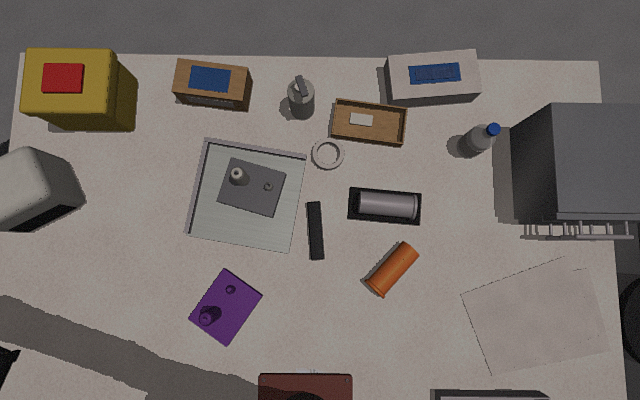

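View pics/scene0.png

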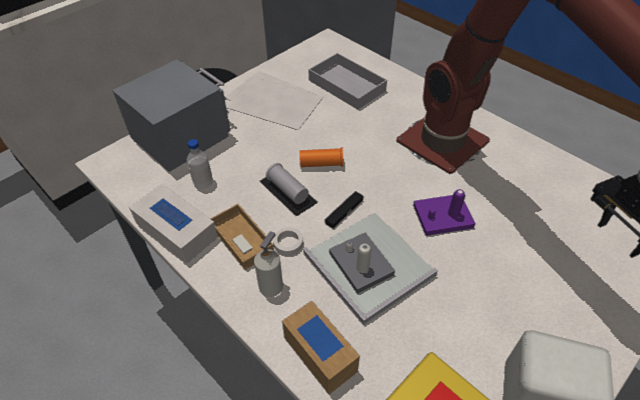

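The top view shows the board at about (247,195), with stops along its top and left edges and their corner near (206,140). The stand is at (252,187), its tall peg near (237,175). The jar lies in the rest at (387,206), mouth to the right. The scene view agrees.

```bash
cat > h.py <<'E'
import numpy as np,cv2
from cell import *
def cloud(n,d):
    m=camera_model(n);T=np.array(m["cam_to_world"]);v,u=np.mgrid[:400,:640]
    P=np.stack([(u-m["cx"])/m["fx"]*d,-(v-m["cy"])/m["fy"]*d,-d],-1)
    return P@T[:3,:3].T+T[:3,3]
def ray(n,uv,z):
    m=camera_model(n);T=np.array(m["cam_to_world"]);uv=np.atleast_2d(uv).astype(float)
    D=np.stack([(uv[:,0]-m["cx"])/m["fx"],-(uv[:,1]-m["cy"])/m["fy"],-np.ones(len(uv))],-1)@T[:3,:3].T
    return T[:3,3]+D*((z-T[2,3])/D[:,2])[:,None]
E
python3 - <<'E'
from h import *
a=np.load("top0.npz");im,d=a["im"],a["d"];P=cloud("top",d);Z=P[...,2]
print("table z",np.median(Z[270:300,280:340]),Z[270:300,280:340].std())
box=np.zeros(Z.shape,bool);box[125:262,178:315]=1
def comps(m,n=150):
    k,l,s,c=cv2.connectedComponentsWithStats(m.astype(np.uint8))
    return [(l==i) for i in range(1,k) if s[i,4]>n]
for lo,hi,nm in((.003,.012,'board'),(.02,.037,'hi')):
    for m in comps(box&(Z>lo)&(Z<hi)):
        q=P[m]; r=cv2.minAreaRect((q[:,:2]*1000).astype(np.float32))
        print(nm,m.sum(),"z",np.median(q[:,2]).round(4),np.round(r[0]),np.round(r[1]),round(r[2],1));print(np.round(cv2.boxPoints(r)).tolist())
m=box&(Z>.1);q=P[m];print("peg tip",m.sum(),q.mean(0) if m.any() else 0, Z[box].max())
# jar
jb=np.zeros(Z.shape,bool);jb[180:230,340:430]=1
for m in comps(jb&(Z>.03)):
    q=P[m];r=cv2.minAreaRect((q[:,:2]*1000).astype(np.float32));print("jar",m.sum(),q[:,2].max(),r,np.round(cv2.boxPoints(r)).tolist())
for n,(x,y,w,h),f in(("top",(175,125,260,140),3),):
    cv2.imwrite("pics/c1.png",cv2.resize(im[y:y+h,x:x+w],None,fx=f,fy=f,interpolation=cv2.INTER_CUBIC))
for r,c in((slice(140,165),slice(300,345)),(slice(195,265),slice(303,327)),(slice(98,148),slice(325,410)),(slice(70,120),slice(285,320)),(slice(120,160),slice(450,505)),(slice(240,300),slice(360,422)),(slice(260,350),slice(185,265))):
    q=P[r,c][Z[r,c]>.008];print(np.round(q.min(0),3),np.round(q.max(0),3))
E
```

```text
table z -0.0003466759312629186 0.06212012624776018
board 6125 z 0.006 [552. 157.] [277. 254.] 81.0
[[405.0, 40.0], [655.0, 0.0], [698.0, 273.0], [448.0, 313.0]]
hi 1035 z 0.0275 [562. 159.] [270. 255.] 80.4
[[414.0, 47.0], [666.0, 4.0], [711.0, 271.0], [459.0, 313.0]]
hi 2416 z 0.0298 [578. 144.] [151. 121.] 74.2
[[499.0, 88.0], [616.0, 55.0], [657.0, 201.0], [540.0, 233.0]]
hi 265 z 0.0221 [468.  -9.] [145.  18.] 0.8
[[396.0, -1.0], [396.0, -19.0], [541.0, -17.0], [541.0, 1.0]]
peg tip 237 [0.53154331 0.09840405 0.45037169] 1.0768623300563371
jar 1285 1.0768623300563371 ((511.7733154296875, -139.67420959472656), (107.71575927734375, 282.52667236328125), 18.906309127807617) [[415.0, -23.0], [507.0, -291.0], [608.0, -256.0], [517.0, 11.0]]
[ 0.415 -0.092  0.008] [0.705 0.021 1.077]
[ 0.393 -0.045  0.014] [5.440e-01 1.000e-03 1.077e+00]
[ 0.415 -0.269  0.008] [ 0.826 -0.023  1.077]
[ 0.415 -0.023  0.008] [0.828 0.051 1.077]
[ 0.415 -0.456  0.008] [ 0.728 -0.023  1.077]
[ 0.304 -0.281  0.009] [ 0.443 -0.023  1.077]
[ 0.182 -0.023  0.008] [0.415 0.291 1.077]
```

View pics/c1.png

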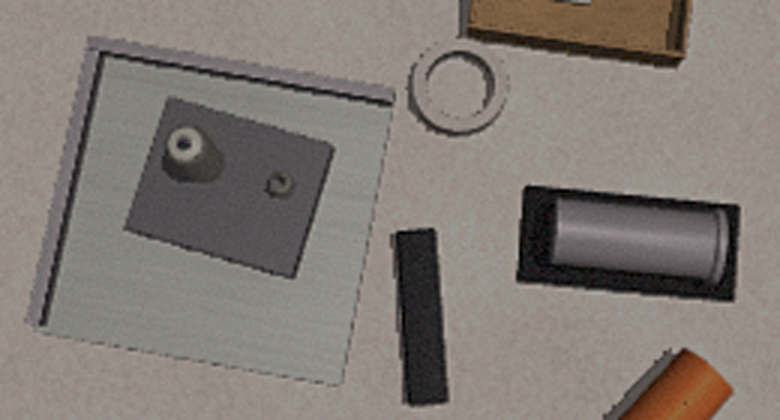

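The crop confirms the layout. The board's inner corner is at crop (103,53), the tall peg tip at crop (185,145), and the jar runs from (555,230) to (722,245) with its lip to the right. The rectangle fits match the given sizes (151x121 stand, L-shape 270x255). One more measurement for the jar, the bystanders and a cross-check from the other view.

```bash
python3 - <<'E'
from h import *
from scipy.spatial.transform import Rotation as R
s=observe();w,x,y,z=s["ee_rot"];M=R.from_quat([x,y,z,w]).as_matrix();print("tool axes\n",M.round(3))
C={}
for n in("top","scene"):
    a=np.load(n+"0.npz");d=a["d"];P=cloud(n,d);P[d<=0]=np.nan;C[n]=P
    def rect(lo,hi,x0,x1,y0,y1,nm,mn=100):
        m=(P[...,2]>lo)&(P[...,2]<hi)&(P[...,0]>x0)&(P[...,0]<x1)&(P[...,1]>y0)&(P[...,1]<y1)
        k,l,st,_=cv2.connectedComponentsWithStats(m.astype(np.uint8))
        for i in range(1,k):
            if st[i,4]<mn: continue
            q=P[l==i];r=cv2.minAreaRect((q[:,:2]*1000).astype(np.float32))
            print(n,nm,st[i,4],"z",np.nanmedian(q[:,2]).round(4),q[:,2].max().round(3),np.round(r[0],1),np.round(r[1]),round(r[2],1),np.round(cv2.boxPoints(r)).tolist())
    rect(.025,.033,.35,.75,.0,.33,"stand/stops",300)
    rect(.025,.09,.40,.65,-.30,-.06,"jar")
    rect(.004,.009,.40,.65,-.30,-.06,"restplate")
    rect(.05,.25,.65,.95,-.02,.12,"sanit",30);rect(.05,.25,.6,.9,-.5,-.28,"saline",30)
    rect(.01,.05,.62,.9,-.27,.0,"tape/dish",60);rect(.015,.05,.38,.56,-.06,.01,"thermo",60)
    rect(.115,.135,.5,.7,.05,.3,"pegtip",3)
E
```

```text
tool axes
 [[ 0.939 -0.     0.343]
 [-0.343 -0.001  0.939]
 [ 0.    -1.    -0.002]]
top stand/stops 853 z 0.028 0.033 [562.2 158.4] [270. 254.] 80.6 [[415.0, 46.0], [665.0, 5.0], [709.0, 271.0], [459.0, 312.0]]
top stand/stops 2266 z 0.0297 0.033 [577.7 144.2] [150. 120.] 74.2 [[499.0, 88.0], [615.0, 56.0], [656.0, 200.0], [540.0, 233.0]]
top jar 1288 z 0.063 0.074 [ 535.8 -201. ] [140.  62.] 84.0 [[498.0, -267.0], [559.0, -274.0], [574.0, -135.0], [512.0, -128.0]]
top jar 348 z 0.0513 0.059 [ 404.2 -242.2] [54. 60.] 47.2 [[364.0, -242.0], [408.0, -283.0], [445.0, -243.0], [401.0, -202.0]]
top restplate 808 z 0.006 0.009 [ 534.  -201.2] [190.  87.] 85.3 [[483.0, -292.0], [570.0, -299.0], [585.0, -110.0], [498.0, -103.0]]
top sanit 803 z 0.13 0.197 [796.8  18.6] [65. 65.] 68.1 [[755.0, 1.0], [815.0, -23.0], [839.0, 37.0], [779.0, 61.0]]
top saline 2176 z 0.0752 0.083 [ 852.8 -360.2] [ 95. 160.] 0.3 [[805.0, -280.0], [806.0, -441.0], [901.0, -440.0], [900.0, -280.0]]
top saline 849 z 0.1149 0.173 [ 693.4 -420.6] [64. 53.] 32.2 [[652.0, -415.0], [680.0, -460.0], [735.0, -426.0], [706.0,
[... 1645 characters left out ...]
8.0], [785.0, -260.0], [804.0, -102.0], [711.0, -91.0]]
scene tape/dish 588 z 0.0314 0.05 [ 828.1 -134.2] [118. 165.] 10.0 [[756.0, -63.0], [784.0, -226.0], [900.0, -205.0], [872.0, -42.0]]
scene tape/dish 463 z 0.0248 0.046 [673.6 -55.2] [88. 95.] 42.0 [[609.0, -49.0], [673.0, -120.0], [738.0, -61.0], [675.0, 10.0]]
scene tape/dish 181 z 0.0137 0.02 [ 766.8 -141.2] [69. 34.] 83.8 [[746.0, -174.0], [780.0, -177.0], [788.0, -109.0], [754.0, -105.0]]
scene thermo 482 z 0.0233 0.032 [469.2 -20.2] [152.  38.] 4.8 [[392.0, -7.0], [395.0, -46.0], [546.0, -33.0], [543.0, 5.0]]
scene pegtip 95 z 0.1227 0.129 [598.  167.4] [31. 29.] 5.8 [[581.0, 180.0], [584.0, 151.0], [615.0, 155.0], [612.0, 183.0]]
```

Both views agree within about 2 mm. Board yaw is -9.4°, stop corner about (696,261) mm, stand yaw -15.7°, and the stand has to go about 30 mm in board x and 66 mm in board y. First I go behind the stand's -x face with open fingers, jaws along board y.

```bash
python3 -m creep '[[[256,-450,0],[0,0,10.6],-1],[[256,-450,0],[0,0,10.6],-1],[[256,-450,0],[0,0,10.6],-1],[[256,-450,0],[0,0,10.6],-1],[[256,-450,0],[0,0,10.6],-1],[[256,-450,0],[0,0,10.6],-1],[[256,-450,0],[0,0,10.6],-1],[[256,-450,0],[0,0,10.6],-1]]'
python3 -m creep '[[[0,0,0],[0,0,0],-1],[[0,0,0],[0,0,0],-1],[[0,0,-80],[0,0,0],-1],[[0,0,-80],[0,0,0],-1],[[0,0,-80],[0,0,0],-1]]'
python3 - <<'E'
from h import *
im,d=capture("scene");cv2.imwrite("pics/s1.png",cv2.resize(im[100:350,240:560],None,fx=2,fy=2))
s=observe();print(s["ee_pos"],s["ee_rot"],s["qpos"].round(2))
E
```

```text
time: 0.9
ee_pos: [0.421, 0.2609, 0.2225]
ee_rot: [0.705, -0.705, 0.058, -0.058]
ft_force: [1.2, 0.7, 0.2]
grip_width: 0.0872
time: 1.4
ee_pos: [0.4174, 0.2625, 0.1386]
ee_rot: [-0.703, 0.707, -0.059, 0.055]
ft_force: [-0.6, -0.0, -0.3]
grip_width: 0.0869
[0.41878684 0.26332925 0.14124317] [-0.70373557  0.70579513 -0.05850402  0.05645143] [-0.9   0.08  0.27  1.95 -0.02  1.12  0.78]
```

View pics/s1.png

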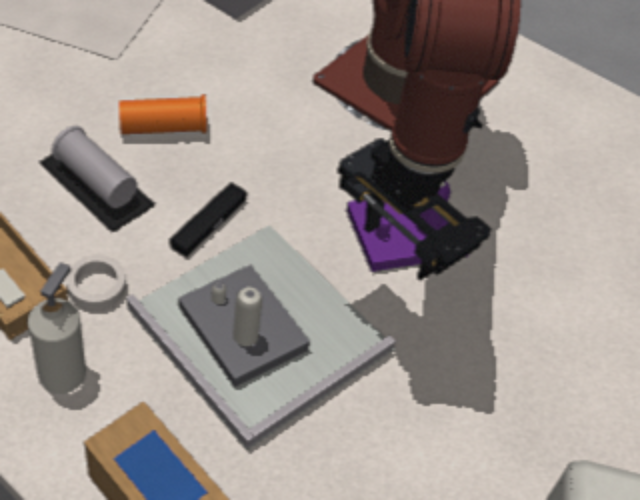

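The crop shows the gripper over the purple stand at about (410,220), with its long body along the jaw direction, as assumed. The stand, jar and bystanders are untouched. Next: approach, go down, push.

```bash
python3 -m creep '[[[60,-103,0],[0,0,0],-1],[[60,-103,0],[0,0,0],-1],[[60,-103,0],[0,0,0],-1],[[60,-103,-60],[0,0,0],-1],[[60,-103,-90],[0,0,0],-1],[[60,-103,-110],[0,0,0],-1],[[60,-103,-126],[0,0,0],-1],[[60,-103,-126],[0,0,0],-1]]'
python3 -m creep '[[[5,-1,0],[0,0,0],-1],[[11,-2,0],[0,0,0],-1],[[16,-2.5,0],[0,0,0],-1],[[22,-3.5,0],[0,0,0],-1],[[27,-4.5,0],[0,0,0],-1],[[32,-5,0],[0,0,0],-1],[[38,-6,0],[0,0,0],-1],[[43,-7,0],[0,0,0],-1]]'
python3 -m creep '[[[5,-1,0],[0,0,0],-1],[[10,-1.6,0],[0,0,0],-1],[[14,-2.3,0],[0,0,0],-1],[[17,-2.8,0],[0,0,0],-1],[[19,-3,0],[0,0,0],-1],[[19,-3,0],[0,0,0],-1]]'
cat > look.py <<'E'
from h import *
import sys
def home(quiet=False):
    for n in("top","scene"):
        im,d=capture(n);P=cloud(n,d);P[d<=0]=np.nan
        # stand base: dark grey at 30 mm height
        g=im.astype(int);dark=g.max(-1)<125
        X,Y,Z=P[...,0],P[...,1],P[...,2]
        m=(Z>.024)&(Z<.036)&(X>.4)&(X<.75)&(Y>.03)&(Y<.33)
        k,l,st,_=cv2.connectedComponentsWithStats(m.astype(np.uint8),connectivity=4)
        for i in range(1,k):
            if st[i,4]<250: continue
            q=P[l==i];r=cv2.minAreaRect((q[:,:2]*1000).astype(np.float32))
            print(n,st[i,4],np.round(r[0],1),np.round(r[1],1),round(r[2],1),np.round(cv2.boxPoints(r)).tolist(),"col",im[l==i].mean(0).round())
        t=(Z>.112)&(Z<.132)&(X>.5)&(X<.75)&(Y>.05)&(Y<.3)
        k,l,st,_=cv2.connectedComponentsWithStats(t.astype(np.uint8))
        for i in range(1,k):
            if st[i,4]>20: q=P[l==i];print(n,"tip",st[i,4],((q.min(0)+q.max(0))*500).round(1))
    s=observe();print(s["time"],s["ee_pos"].round(4),s["ft_force"].round(1))
if __name__=="__main__": home()
E
python3 look.py
```

```text
time: 2.25
ee_pos: [0.4803, 0.1609, 0.0164]
ee_rot: [-0.705, 0.705, -0.058, 0.057]
ft_force: [-0.4, 0.4, 0.3]
grip_width: 0.087
time: 3.05
ee_pos: [0.5233, 0.1528, 0.0162]
ee_rot: [-0.705, 0.705, -0.059, 0.058]
ft_force: [-4.5, 0.1, 0.4]
grip_width: 0.0871
time: 3.65
ee_pos: [0.543, 0.1499, 0.0166]
ee_rot: [-0.705, 0.705, -0.058, 0.058]
ft_force: [-1.8, -0.9, -1.9]
grip_width: 0.0868
top 1252 [631.8 110.7] [149.7 100.8] 81.0 [[570.0, 45.0], [670.0, 29.0], [693.0, 177.0], [594.0, 193.0]] col [ 98.  96. 100.]
top tip 512 [534.1  77.  122. ]
scene 2555 [563.5 172. ] [247.5 257.4] 80.7 [[416.0, 71.0], [670.0, 29.0], [710.0, 273.0], [456.0, 315.0]] col [113. 111. 114.]
scene tip 684 [557.7 149.5 122. ]
scene tip 112 [630.3 167.3 121.8]
3.75 [0.5431 0.1499 0.0168] [-0.2 -0.2 -1.2]
```

```bash
for i in 1; do python3 -m creep '[[[1,0,0],[0,0,0],-1],[[2,-0.3,0],[0,0,0],-1],[[2,-0.3,0],[0,0,0],-1]]'; python3 -m creep '[[[1,0,0],[0,0,0],-1],[[2,-0.3,0],[0,0,0],-1],[[2,-0.3,0],[0,0,0],-1]]'; done; python3 look.py | grep tip
```

```text
time: 4.05
ee_pos: [0.5439, 0.1498, 0.0167]
ee_rot: [0.705, -0.705, 0.059, -0.058]
ft_force: [-5.5, 0.5, 3.8]
grip_width: 0.0867
time: 4.35
ee_pos: [0.544, 0.1499, 0.0165]
ee_rot: [-0.705, 0.705, -0.06, 0.056]
ft_force: [-14.3, 1.0, 10.0]
grip_width: 0.087
top tip 513 [535.4  79.4 122.5]
scene tip 757 [551.9 149.8 122. ]
scene tip 112 [632.6 168.8 121.7]
```

The stand is hard against the +x stop. Retract, turn -90°, go to its -y side.

```bash
python3 -m creep '[[[-30,5,0],[0,0,0],-1],[[-30,5,40],[0,0,0],-1],[[-30,5,90],[0,0,0],-1],[[-30,5,134],[0,0,0],-1],[[-30,5,134],[0,0,-8.5],0],[[-30,5,134],[0,0,-17],0],[[-30,5,134],[0,0,-25.5],0],[[-30,5,134],[0,0,-34],0]]'
python3 -m creep '[[[0,-40,0],[0,0,-8.5],0],[[20,-80,0],[0,0,-17],0],[[50,-117,0],[0,0,-25.5],0],[[80,-117,0],[0,0,-34],0],[[80,-117,0],[0,0,-42.5],0],[[80,-117,0],[0,0,-51],0],[[80,-117,0],[0,0,-56],0],[[80,-117,0],[0,0,-56],0]]'
python3 - <<'E'
from h import *
from scipy.spatial.transform import Rotation as R
s=observe();w,x,y,z=s["ee_rot"];M=R.from_quat([x,y,z,w]).as_matrix();print(M.round(3));print(s["ee_pos"],s["qpos"].round(2),s["grip_width"])
E
python3 look.py
```

```text
time: 5.25
ee_pos: [0.5173, 0.1544, 0.1513]
ee_rot: [0.657, -0.656, 0.263, -0.264]
ft_force: [0.0, -0.9, 0.6]
grip_width: 0.0626
time: 6.05
ee_pos: [0.5972, 0.0372, 0.151]
ee_rot: [-0.457, 0.456, -0.539, 0.54]
ft_force: [0.0, -0.3, -0.3]
grip_width: 0.0433
[[-0.165  0.001  0.986]
 [-0.986 -0.    -0.165]
 [-0.    -1.     0.001]]
[0.59722273 0.03724228 0.15095026] [-0.69  0.32  0.67  1.72 -0.21  1.18 -0.12] 0.043332043768618794
top 562 [587.4 282.9] [ 61.9 257.3] 68.6 [[456.0, 301.0], [696.0, 207.0], [718.0, 265.0], [479.0, 359.0]] col [124. 122. 130.]
scene 2539 [563.2 172.2] [247.6 257.6] 80.7 [[416.0, 71.0], [670.0, 29.0], [710.0, 274.0], [456.0, 315.0]] col [98. 95. 98.]
scene tip 110 [633.3 168.3 121.9]
6.15 [0.5969 0.0374 0.1509] [ 0.1  1.1 -0.2]
```

```bash
python3 -m creep '[[[0,0,-50],[0,0,0],0],[[0,0,-90],[0,0,0],0],[[0,0,-120],[0,0,0],0],[[0,0,-134],[0,0,0],0],[[0,0,-134],[0,0,0],0]]'
python3 -m creep '[[[1,6,0],[0,0,0],0],[[2,12,0],[0,0,0],0],[[3,18,0],[0,0,0],0],[[4,24,0],[0,0,0],0],[[5,30,0],[0,0,0],0],[[6,36,0],[0,0,0],0],[[7,42,0],[0,0,0],0],[[8,48,0],[0,0,0],0]]'
python3 -m creep '[[[1,6,0],[0,0,0],0],[[2,12,0],[0,0,0],0],[[3,16,0],[0,0,0],0],[[3.5,20,0],[0,0,0],0],[[4,23,0],[0,0,0],0],[[4.5,26,0],[0,0,0],0],[[4.5,26,0],[0,0,0],0]]'
python3 -m creep '[[[0,1,0],[0,0,0],0],[[0.3,2,0],[0,0,0],0],[[0.3,2,0],[0,0,0],0]]'
python3 look.py
```

```text
time: 6.65
ee_pos: [0.5956, 0.0371, 0.0152]
ee_rot: [0.457, -0.458, 0.54, -0.539]
ft_force: [0.1, 0.3, 1.2]
grip_width: 0.0437
time: 7.45
ee_pos: [0.6048, 0.0835, 0.0173]
ee_rot: [-0.456, 0.457, -0.539, 0.54]
ft_force: [-2.7, -7.9, 5.4]
grip_width: 0.0434
time: 8.15
ee_pos: [0.6093, 0.1101, 0.0172]
ee_rot: [-0.457, 0.457, -0.539, 0.54]
ft_force: [-1.4, -5.1, 5.1]
grip_width: 0.0434
time: 8.45
ee_pos: [0.6095, 0.1117, 0.0172]
ee_rot: [-0.457, 0.457, -0.539, 0.54]
ft_force: [-2.1, -7.5, 4.1]
grip_width: 0.0437
top tip 174 [672.4  72.3 122.4]
top tip 206 [537.7 100.9 122.5]
scene 2641 [563.4 172. ] [247.7 257.4] 80.8 [[417.0, 70.0], [671.0, 29.0], [710.0, 274.0], [456.0, 315.0]] col [100.  98. 100.]
scene tip 757 [609.6 113.2 122. ]
scene tip 115 [639.6 220.1 121.4]
8.55 [0.6096 0.1117 0.0172] [-1.9 -6.7  4.7]
```

```bash
python3 -m creep '[[[0.2,1,0],[0,0,0],0],[[0.3,2,0],[0,0,0],0],[[0.3,2,0],[0,0,0],0]]'
python3 -m creep '[[[0.2,1,0],[0,0,0],0],[[0.3,2,0],[0,0,0],0],[[0.3,2,0],[0,0,0],0]]'
python3 -m creep '[[[0.2,1,0],[0,0,0],0],[[0.3,2,0],[0,0,0],0],[[0.3,2,0],[0,0,0],0]]'
```

```text
time: 8.85
ee_pos: [0.6098, 0.1136, 0.0172]
ee_rot: [-0.456, 0.457, -0.539, 0.54]
ft_force: [-2.4, -7.2, 5.0]
grip_width: 0.0436
time: 9.15
ee_pos: [0.6098, 0.1137, 0.0172]
ee_rot: [-0.455, 0.458, -0.539, 0.541]
ft_force: [-3.9, -11.2, 6.6]
grip_width: 0.0435
time: 9.45
ee_pos: [0.6099, 0.1138, 0.0172]
ee_rot: [-0.455, 0.458, -0.539, 0.541]
ft_force: [-5.4, -16.4, 9.5]
grip_width: 0.0434
```

Flush against both stops (16 N). Back off, lift, look, and move over the jar.

```bash
python3 -m creep '[[[-4,-25,0],[0,0,0],-1],[[-4,-30,50],[0,0,0],-1],[[-4,-30,100],[0,0,0],-1],[[-4,-70,134],[0,0,0],-1],[[-20,-120,134],[0,0,4.9],-1],[[-40,-170,134],[0,0,4.9],-1],[[-58,-220,134],[0,0,4.9],-1],[[-74,-270,134],[0,0,4.9],-1]]'
python3 -m creep '[[[0,-29,0],[0,0,0],-1],[[0,-29,0],[0,0,0],-1]]'
python3 look.py
python3 - <<'E'
from h import *
im,d=capture("top");cv2.imwrite("pics/t2.png",cv2.resize(im[120:260,170:440],None,fx=2.9,fy=2.9,interpolation=cv2.INTER_CUBIC))
E
```

```text
time: 10.25
ee_pos: [0.54, -0.1385, 0.1512]
ee_rot: [-0.481, 0.479, -0.519, 0.519]
ft_force: [-0.2, -0.6, 0.5]
grip_width: 0.0862
time: 10.45
ee_pos: [0.5397, -0.1713, 0.1515]
ee_rot: [-0.478, 0.478, -0.52, 0.522]
ft_force: [-0.5, 0.3, 0.2]
grip_width: 0.0869
top 3169 [564.4 170.6] [246.1 253.6] 80.8 [[419.0, 70.0], [670.0, 29.0], [709.0, 272.0], [459.0, 312.0]] col [106. 103. 108.]
top tip 133 [638.2 218.5 119.9]
scene 2640 [563.6 172.8] [246.2 258.2] 80.4 [[416.0, 73.0], [670.0, 30.0], [711.0, 273.0], [457.0, 316.0]] col [121. 118. 121.]
scene tip 123 [642.4 221.9 121.2]
10.55 [ 0.5408 -0.1664  0.1509] [-0.2  1.2 -0.1]
```

View pics/t2.png

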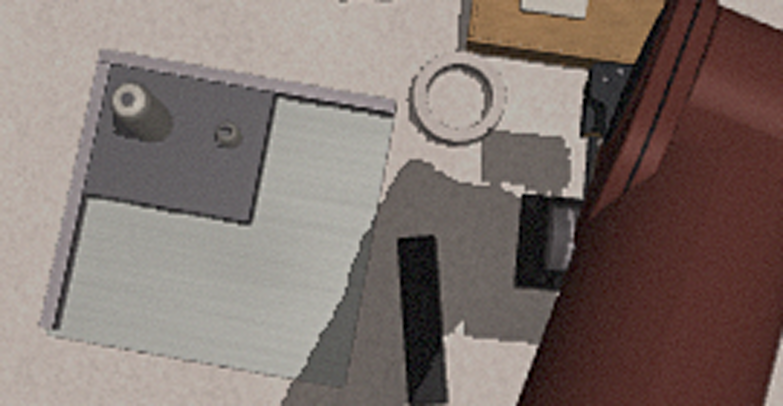

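The view shows the base flush in the corner, with no gap to either stop. The tall peg tip is at crop (128,98) and the bystanders are in place. Next: grasp the jar.

```bash
python3 -m creep '[[[-5,-17,0],[0,0,0],-1],[[-5,-17,-45],[0,0,0],-1],[[-5,-17,-85],[0,0,0],-1],[[-5,-17,-110],[0,0,0],-1],[[-5,-17,-125],[0,0,0],-1],[[-5,-17,-130],[0,0,0],-1],[[-5,-17,-130],[0,0,0],-1]]'
python3 -m creep '[[[0,0,0],[0,0,0],1],[[0,0,0],[0,0,0],1],[[0,0,0],[0,0,0],1],[[0,0,0],[0,0,0],1],[[0,0,0],[0,0,0],1],[[0,0,0],[0,0,0],1],[[0,0,0],[0,0,0],1]]' 35
python3 -m creep '[[[0,0,0],[0,0,0],1],[[0,0,10],[0,0,0],1],[[0,0,20],[0,0,0],1],[[0,0,40],[0,0,0],1],[[0,0,70],[0,0,0],1],[[0,0,110],[0,0,0],1],[[0,0,150],[0,0,0],1],[[0,0,180],[0,0,0],1]]'
python3 -c "
from h import *
s=observe();print(s['ee_pos'],s['ee_rot'],s['qpos'].round(2),s['ft_force'],s['grip_width'])"
```

```text
time: 11.3
ee_pos: [0.536, -0.1829, 0.0208]
ee_rot: [0.48, -0.48, 0.519, -0.519]
ft_force: [-0.1, -0.7, 0.4]
grip_width: 0.0868
time: 12.0
ee_pos: [0.5364, -0.1835, 0.021]
ee_rot: [-0.48, 0.48, -0.519, 0.52]
ft_force: [1.6, 0.7, 1.7]
grip_width: 0.0563
time: 12.8
ee_pos: [0.5352, -0.1841, 0.2035]
ee_rot: [-0.48, 0.479, -0.519, 0.52]
ft_force: [0.3, -0.4, -2.2]
grip_width: 0.0559
[ 0.53516838 -0.18409771  0.20346889] [-0.4797763   0.47923483 -0.51942668  0.51994673] [-0.44  0.21  0.8   1.73 -0.16  1.26  0.32] [ 0.29246733 -0.42215608 -2.23520097] 0.055866392922252255
```

Held (56 mm opening). Now carry it clear and flip +90° about the jaw axis.

```bash
python3 -m creep '[[[0,40,30],[0,0,0],1],[[0,80,60],[8.5,-0.7,0],1],[[0,120,90],[17,-1.4,0],1],[[0,160,110],[25.4,-2,0],1],[[0,200,110],[33.9,-2.7,0],1],[[0,200,110],[42.4,-3.4,0],1],[[0,200,110],[42.4,-3.4,0],1]]'
python3 -m creep '[[[0,0,0],[8.5,-0.7,0],1],[[0,0,0],[17,-1.4,0],1],[[0,0,0],[25.4,-2,0],1],[[0,0,0],[33.9,-2.7,0],1],[[0,0,0],[42.4,-3.4,0],1],[[0,0,0],[47.5,-3.8,0],1],[[0,0,0],[47.5,-3.8,0],1]]'
cat > st.py <<'E'
from h import *
from scipy.spatial.transform import Rotation as R
s=observe();w,x,y,z=s["ee_rot"];M=R.from_quat([x,y,z,w]).as_matrix()
g=s['ee_pos']-.019*M[:,1]
print("tcp",s['ee_pos'].round(4),"grasp",g.round(4),"fing",M[:,1].round(3),"jaw",M[:,2].round(3),"x",M[:,0].round(3),"q",s['qpos'].round(2),"f",s['ft_force'].round(1),s['grip_width'].round(4),s['time'])
E
python3 st.py
```

```text
time: 13.5
ee_pos: [0.5341, 0.0138, 0.3085]
ee_rot: [0.634, -0.257, 0.66, -0.31]
ft_force: [-0.5, -1.6, -2.9]
grip_width: 0.0556
time: 14.2
ee_pos: [0.5346, 0.0171, 0.3083]
ee_rot: [0.704, 0.029, 0.709, -0.026]
ft_force: [-0.7, 0.1, -1.6]
grip_width: 0.0557Traceback (most recent call last):
  File "st.py", line 5, in <module>
    print("tcp",s['ee_pos'].round(4),"grasp",g.round(4),"fing",M[:,1].round(3),"jaw",M[:,2].round(3),"x",M[:,0].round(3),"q",s['qpos'].round(2),"f",s['ft_force'].round(1),s['grip_width'].round(4),s['time'])
                                                                                                                                                                           ^^^^^^^^^^^^^^^^^^^^^
AttributeError: 'float' object has no attribute 'round'
```

```bash
sed -i "s/s\['grip_width'\].round(4)/s['grip_width']/" st.py; python3 st.py
python3 - <<'E'
from h import *
im,d=capture("scene");np.savez("s3.npz",im=im,d=d);cv2.imwrite("pics/s3.png",cv2.resize(im[50:350,200:520],None,fx=2,fy=2))
E
```

```text
tcp [0.5346 0.0171 0.3083] grasp [ 0.5332 -0.0018  0.3082] fing [0.077 0.997 0.004] jaw [ 0.997 -0.077 -0.007] x [-0.007  0.005 -1.   ] q [ 0.18  0.6   0.45  1.81 -1.37  2.08  0.9 ] f [-0.7  0.1 -1.6] 0.055719131162046465 14.2
```

View pics/s3.png

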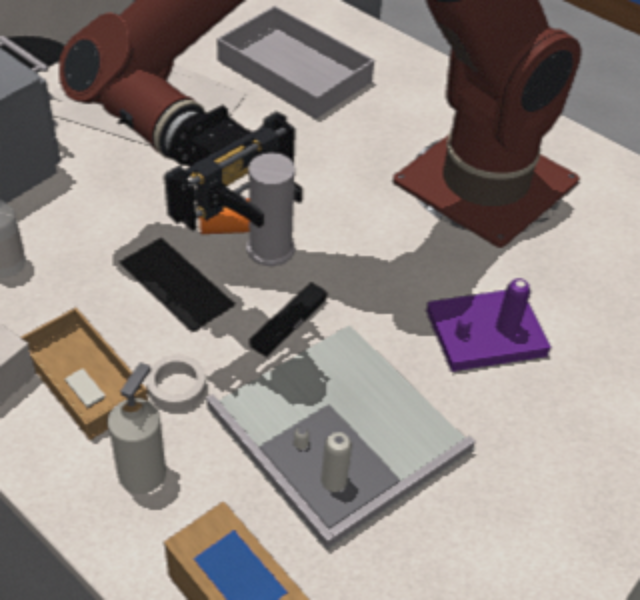

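The jar hangs mouth down at crop (272,210), upright. Joints 5 and 6 are near their limits, so while carrying it to above the peg I yaw the tool -35° (free, as the jar is round).

```bash
python3 -m creep '[[[10,15,0],[0,0,-8],1],[[25,40,0],[0,0,-16],1],[[45,80,0],[0,0,-24],1],[[65,120,0],[0,0,-32],1],[[85,160,0],[0,0,-35],1],[[105,195,0],[0,0,-35],1],[[105,195,0],[0,0,-35],1],[[105,195,0],[0,0,-35],1]]'
python3 st.py
cat > jar.py <<'E'
from h import *
# jar seen in both views: outer surface points, fit circle of r=28 per height slice
for n in("scene","top"):
    im,d=capture(n);P=cloud(n,d);P[d<=0]=np.nan
    g=observe();import numpy as np
    from scipy.spatial.transform import Rotation as R
    from scipy.optimize import least_squares
    w,x,y,z=g["ee_rot"];M=R.from_quat([x,y,z,w]).as_matrix();c=g["ee_pos"]-.019*M[:,1]
    hsv=cv2.cvtColor(im,cv2.COLOR_BGR2HSV)
    r=np.hypot(P[...,0]-c[0],P[...,1]-c[1])
    zt=P[...,2];m=(r<.04)&(zt<c[2]+.075)&(zt>c[2]+.035)
    q=P[m];top=q[q[:,2]>np.percentile(q[:,2],99)-.006];print(n,"topZ",np.percentile(q[:,2],95).round(4),"centre",((top.min(0)+top.max(0))/2).round(4))
    m=(r<.04)&(r>.015)&(zt<c[2]-.015)&(zt>c[2]-.07)
    q=P[m]
    if len(q)>100:
        def f(p):
            ax=q[:,:2]-(p[:2]+np.outer(q[:,2]-c[2],p[2:]));return np.hypot(*ax.T)-.028
        s=least_squares(f,[c[0],c[1],0,0],loss="soft_l1",f_scale=.002);print(n,len(q),"axis at grasp",s.x[:2].round(4),"tilt dxy/dz",s.x[2:].round(3),"rms",np.median(abs(f(s.x))).round(4))
E
python3 jar.py
```

```text
time: 15.05
ee_pos: [0.6029, 0.1247, 0.2405]
ee_rot: [0.653, 0.197, 0.706, -0.19]
ft_force: [0.4, 2.0, -6.3]
grip_width: 0.056
tcp [0.6029 0.1247 0.2405] grasp [0.5929 0.1086 0.2407] fing [ 0.527  0.85  -0.011] jaw [ 0.847 -0.526 -0.075] x [-0.07   0.03  -0.997] q [ 1.15  0.65 -0.9   2.16 -1.48  1.03  0.98] f [ 0.4  2.  -6.3] 0.05602738238801938 15.05
scene topZ 0.2979 centre [0.597  0.1072 0.2968]
scene 281 axis at grasp [0.5922 0.1076] tilt dxy/dz [ 0.077 -0.032] rms 0.0008
top topZ 0.296 centre [0.5955 0.1102 0.295 ]
top 108 axis at grasp [0.5924 0.1124] tilt dxy/dz [ 0.074 -0.027] rms 0.0002
```

The pose was not reached: joint 5 is at its limit (-1.48 of -1.5) and the tool sagged and tilted. Before going further I fit a simple kinematic model to the joint/pose pairs so far, to choose a reachable heading.

```bash
cat > kin.py <<'E'
import numpy as np,itertools
from scipy.spatial.transform import Rotation as R
from scipy.optimize import least_squares
D=[([-1.32019187,.33382882,.03987042,1.4662101,-.01339188,1.34333048,-.05850792],[.22263703,.61020337,.22174224],[-0.69578615,0.69684877,-0.12310714,0.12299616]),
([-.9,.08,.27,1.95,-.02,1.12,.78],[.41878,.26333,.14124],[-0.70373557,0.70579513,-0.05850402,0.05645143]),
([-.69,.32,.67,1.72,-.21,1.18,-.12],[.59722,.03724,.15095],[-.457,.456,-.539,.54]),
([-.44,.21,.8,1.73,-.16,1.26,.32],[.53517,-.1841,.20347],[-.47978,.47923,-.51943,.51995]),
([.18,.6,.45,1.81,-1.37,2.08,.9],[.5346,.0171,.3083],[.704,.029,.709,-.026]),
([1.15,.65,-.9,2.16,-1.48,1.03,.98],[.6029,.1247,.2405],[.653,.197,.706,-.19])]
def quat(w,x,y,z): return R.from_quat([x,y,z,w]).as_matrix()
lo=np.array([-2.58,-.38,-1.3,.25,-1.5,.08,-2.65]);hi=np.array([2.58,2.09,1.39,2.4,4.64,2.09,2.65])
def fk(q,p,s,pts=False):
    T=np.eye(3);x=np.array([0,0,p[0]]);X=[]
    off=[p[4],0,p[5],0,p[6],0,p[7]]
    for i,ax in enumerate("zyzyzyz"):
        T=T@R.from_euler(ax,s[i]*q[i]+off[i]).as_matrix()
        L={1:0,2:p[1],4:p[2],6:p[3]}.get(i)
        if L: x=x+T[:,2]*L
        if i==2: x=x+T[:,0]*p[8]
        if i==4: x=x+T[:,0]*p[9]
        X.append(x.copy())
    M=np.stack([T[:,0],T[:,2],-T[:,1]],1)   # tool y along fingers
    return (x,M,X) if pts else (x,M)
def res(p,s,Ds=D):
    r=[]
    for q,x,w in Ds:
        a,M=fk(q,p,s);r+=list((a-x)*5)+list((M-quat(*w)).ravel()*.5)
    return np.array(r)
def fit():
    best=None
    for t in itertools.product((1,-1),repeat=4):
        s=[t[0],1,t[1],1,t[2],1,t[3]]
        for o in (0,np.pi/2,-np.pi/2,np.pi):
            p0=[.35,.4,.4,.3,0,0,0,o,0,0];f=least_squares(res,p0,args=(s,))
            if best is None or f.cost<best[0]: best=(f.cost,f.x,s)
    return best
if __name__=="__main__":
    c,p,s=fit();print(c,p.round(4),s,np.abs(res(p,s)).max())
    np.savez("kin.npz",p=p,s=s)
E
python3 kin.py; python3 st.py
```

```text
0.012573327107644751 [ 0.2561  0.4748  0.5271  0.373  -0.0856  0.0457 -0.0446  4.7001 -0.0202
 -0.0165] [-1, 1, -1, 1, -1, 1, -1] 0.08778147638978773
tcp [0.6012 0.1276 0.2417] grasp [0.5912 0.1114 0.2418] fing [ 0.523  0.852 -0.005] jaw [ 0.849 -0.522 -0.08 ] x [-0.07   0.038 -0.997] q [ 1.15  0.66 -0.91  2.16 -1.48  1.03  0.98] f [-0.9 -0.7 -1.4] 0.05554432144249349 15.15
```

```bash
cat > ik.py <<'E'
from kin import *
k=np.load("kin.npz");p,s=k["p"],k["s"];rng=np.random.default_rng(0)
def sols(g,psi,n=25):
    f=np.array([np.cos(psi),np.sin(psi),0]);M=np.stack([[0,0,-1],f,np.cross([0,0,-1],f)],1);x=g+.019*f;out=[]
    def e(q):
        a,m=fk(q,p,s);return np.r_[(a-x)*5,(m-M).ravel(),.02*(q-(lo+hi)/2)/(hi-lo)]
    for _ in range(n):
        r=least_squares(e,rng.uniform(lo,hi),bounds=(lo,hi));
        a,m=fk(r.x,p,s)
        if np.abs(a-x).max()<.004 and np.abs(m-M).max()<.03: out.append(r.x)
    return out
if __name__=="__main__":
  for z in(.25,.118):
    for deg in range(-90,140,15):
        o=sols(np.array([.641,.220,z]),np.radians(deg));seen=[]
        for q in sorted(o,key=lambda q:-min(np.minimum(q-lo,hi-q))):
            if all(np.abs(q-b).max()>.4 for b in seen):
                seen.append(q);X=fk(q,p,s,True)[2];print(z,deg,q.round(2),"margin",min(np.minimum(q-lo,hi-q)).round(2),"elbow",X[2].round(2),"wrist",X[4].round(2))
E
timeout 500 python3 ik.py
```

```text
0.25 -90 [-0.93  1.06  0.3   1.05  0.95  2.07  2.53] margin 0.02 elbow [0.27 0.31 0.51] wrist [0.64 0.57 0.25]
0.25 -75 [-1.01  0.92  0.28  1.31  1.07  1.87  2.46] margin 0.19 elbow [0.22 0.29 0.56] wrist [0.55 0.56 0.25]
0.25 -60 [-1.04  0.78  0.23  1.56  1.23  1.7   2.37] margin 0.28 elbow [0.18 0.26 0.61] wrist [0.46 0.53 0.25]
0.25 -45 [-1.03  0.64  0.16  1.79  1.43  1.56  2.27] margin 0.38 elbow [0.15 0.22 0.65] wrist [0.39 0.47 0.25]
0.25 -30 [-0.96  0.51  0.09  2.01  1.68  1.43  2.17] margin 0.39 elbow [0.14 0.17 0.68] wrist [0.33 0.4  0.25]
0.25 -15 [-0.84  0.39  0.02  2.2   2.    1.31  2.05] margin 0.2 elbow [0.12 0.11 0.7 ] wrist [0.3  0.31 0.25]
0.25 0 [-0.66  0.29 -0.01  2.34  2.41  1.17  1.88] margin 0.06 elbow [0.1  0.06 0.72] wrist [0.29 0.22 0.25]
0.25 30 [-0.25  0.25  0.07  2.39  3.52  1.11  1.36] margin 0.01 elbow [0.1  0.02 0.72] wrist [0.33 0.04 0.25]
0.25 45 [-0.08  0.33  0.09  2.28  3.99  1.23  1.15] margin 0.12 elbow [ 0.14 -0.    0.71] wrist [ 0.39 -0.03  0.25]
0.25 60 [0.07 0.45 0.05 2.11 4.35 1.37 1.01] margin 0.29 elbow [ 0.18 -0.03  0.69] wrist [ 0.46 -0.0
[... 2740 characters left out ...]
2]
0.118 90 [ 0.52  1.01 -0.51  1.66 -1.12  1.35  0.88] margin 0.38 elbow [ 0.32 -0.23  0.52] wrist [ 0.64 -0.13  0.12]
0.118 90 [-0.14  0.96  0.35  1.64  4.64  1.85  1.  ] margin 0.0 elbow [0.38 0.03 0.54] wrist [ 0.64 -0.13  0.12]
0.118 105 [ 0.46  1.14 -0.57  1.42 -0.88  1.52  0.72] margin 0.57 elbow [ 0.36 -0.23  0.47] wrist [ 0.73 -0.12  0.12]
0.118 105 [-0.27  1.11  0.54  1.41  4.64  2.09  0.94] margin 0.0 elbow [0.41 0.09 0.48] wrist [ 0.73 -0.12  0.12]
0.118 120 [ 0.34  1.25 -0.59  1.16 -0.72  1.76  0.61] margin 0.33 elbow [ 0.4  -0.2   0.42] wrist [ 0.82 -0.09  0.12]
0.118 135 [ 0.19  1.36 -0.58  0.89 -0.63  2.02  0.56] margin 0.07 elbow [ 0.44 -0.14  0.37] wrist [ 0.89 -0.03  0.12]
```

Heading about 90° at the peg has good joint margins (q5 ≈ -1.2, q6 ≈ 1.4). I work out the turn to an exact vertical jar at heading 89°.

```bash
cat > go.py <<'E'
import sys
from h import *
from scipy.spatial.transform import Rotation as R
gx,gy,gz,deg=map(float,sys.argv[1:5]);tx,ty=(map(float,sys.argv[5:7]) if len(sys.argv)>5 else (0,0))
s=observe();w,x,y,z=s["ee_rot"];M=R.from_quat([x,y,z,w]).as_matrix()
a=np.radians(deg);f=np.array([np.cos(a),np.sin(a),0]);T=np.stack([[0,0,-1],f,np.cross([0,0,-1],f)],1)
print("shift mm",((np.array([gx,gy,gz])+.019*1000*f-s["ee_pos"]*1000)).round(1),"turn deg",np.degrees(R.from_matrix(T@M.T).as_rotvec()).round(2),"tcp",s["ee_pos"].round(4),"q",s["qpos"].round(2),"f",s["ft_force"].round(1))
E
python3 go.py 591 111 272 89
```

```text
shift mm [-9.9  2.4 30.3] turn deg [-1.03 -4.51 30.53] tcp [0.6012 0.1276 0.2417] q [ 1.15  0.66 -0.91  2.16 -1.48  1.03  0.98] f [-0.9 -0.7 -1.4]
```

```bash
python3 -m creep '[[[-3,0,10],[-0.3,-1.2,8],1],[[-6,1,20],[-0.5,-2.4,16],1],[[-10,2,30],[-0.8,-3.6,24],1],[[-10,2,30],[-1,-4.5,30.5],1],[[-10,2,30],[-1,-4.5,30.5],1],[[-10,2,30],[-1,-4.5,30.5],1],[[-10,2,30],[-1,-4.5,30.5],1]]'
python3 go.py 641 220 260 89; python3 jar.py
```

```text
time: 15.85
ee_pos: [0.5913, 0.1275, 0.2712]
ee_rot: [0.706, 0.007, 0.708, -0.007]
ft_force: [-0.2, -0.9, -2.7]
grip_width: 0.0561
shift mm [ 50.  111.5 -11.2] turn deg [ 0.   -0.14  0.18] tcp [0.5913 0.1275 0.2712] q [ 0.93  0.81 -0.81  1.72 -0.97  1.42  0.64] f [-0.2 -0.9 -2.7]
scene topZ 0.3282 centre [0.5913 0.1083 0.3269]
scene 300 axis at grasp [0.5909 0.1078] tilt dxy/dz [0.024 0.005] rms 0.0007
top topZ 0.3266 centre [0.5913 0.1069 0.3249]
```

```bash
python3 -m creep '[[[12,28,0],[0,0,0],1],[[24,56,0],[0,0,0],1],[[36,84,0],[0,0,0],1],[[46,104,0],[0,0,0],1],[[50,111.5,0],[0,0,0],1],[[50,111.5,0],[0,0,0],1],[[50,111.5,0],[0,0,0],1]]'
python3 go.py 641 220 230 89; python3 jar.py
python3 - <<'E'
from h import *
im,d=capture("scene");cv2.imwrite("pics/s4.png",cv2.resize(im[80:330,220:480],None,fx=2.4,fy=2.4))
E
```

```text
time: 16.65
ee_pos: [0.642, 0.2373, 0.2718]
ee_rot: [0.707, 0.009, 0.707, -0.007]
ft_force: [-0.0, -0.5, -2.3]
grip_width: 0.056
shift mm [ -0.7   1.7 -41.8] turn deg [-0.14 -0.05  0.25] tcp [0.642  0.2373 0.2718] q [ 0.76  0.86 -0.86  1.68 -1.04  1.25  0.63] f [-0.  -0.5 -2.3]
scene topZ 0.3285 centre [0.6424 0.2187 0.3273]
scene 301 axis at grasp [0.6408 0.2175] tilt dxy/dz [ 0.01  -0.001] rms 0.0006
top topZ 0.3267 centre [0.6413 0.2164 0.3252]
top 117 axis at grasp [0.6415 0.217 ] tilt dxy/dz [-0.012 -0.001] rms 0.0002
```

View pics/s4.png

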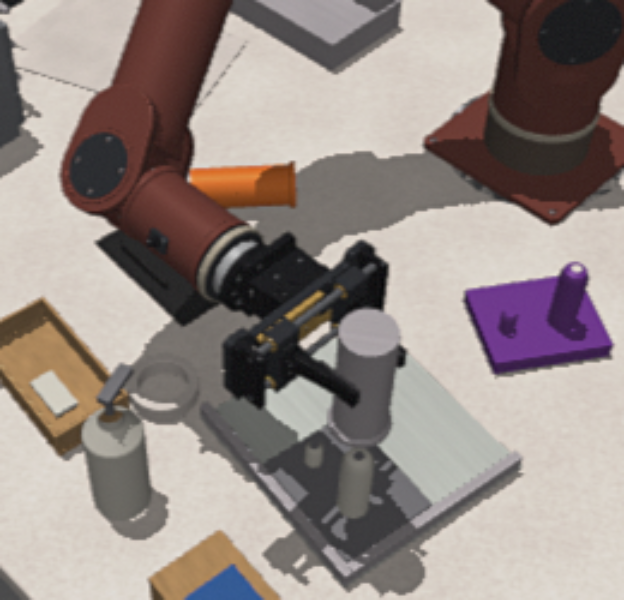

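The jar hangs upright above the tall peg (jar lip at crop (362,435), peg tip at (357,460)), 2-3 mm short in y. I correct that and lower it in stages.

```bash
python3 -m creep '[[[-0.5,3,0],[0,0,0],1],[[-0.5,3,-12],[0,0,0],1],[[-0.5,3,-24],[0,0,0],1],[[-0.5,3,-36],[0,0,0],1],[[-0.5,3,-48],[0,0,0],1],[[-0.5,3,-56],[0,0,0],1],[[-0.5,3,-62],[0,0,0],1],[[-0.5,3,-62],[0,0,0],1]]'
python3 go.py 641 220 210 89; python3 jar.py
python3 -m creep '[[[0,0,-10],[0,0,0],1],[[0,0,-20],[0,0,0],1],[[0,0,-30],[0,0,0],1],[[0,0,-30],[0,0,0],1]]'
python3 go.py 641 220 130 89; python3 jar.py
```

```text
time: 17.6
ee_pos: [0.6414, 0.2416, 0.2094]
ee_rot: [0.707, 0.009, 0.708, -0.006]
ft_force: [0.5, 0.1, -1.6]
grip_width: 0.0559
shift mm [-0.1 -2.6  0.6] turn deg [-0.2  -0.09  0.18] tcp [0.6414 0.2416 0.2094] q [ 0.74  0.95 -0.82  1.68 -1.01  1.22  0.71] f [ 0.5  0.1 -1.6]
scene topZ 0.2659 centre [0.6417 0.2225 0.2648]
scene 258 axis at grasp [0.6403 0.2218] tilt dxy/dz [ 0.009 -0.001] rms 0.0006
top topZ 0.2654 centre [0.6415 0.2212 0.264 ]
time: 18.1
ee_pos: [0.6411, 0.2415, 0.1782]
ee_rot: [0.706, 0.008, 0.708, -0.006]
ft_force: [-0.2, 0.5, -1.8]
grip_width: 0.056
shift mm [  0.2  -2.5 -48.2] turn deg [-0.18 -0.16  0.18] tcp [0.6411 0.2415 0.1782] q [ 0.72  1.   -0.8   1.67 -0.99  1.21  0.75] f [-0.2  0.5 -1.8]
scene topZ 0.2353 centre [0.6405 0.2221 0.2346]
scene 244 axis at grasp [0.6404 0.2216] tilt dxy/dz [ 0.023 -0.002] rms 0.0006
top topZ 0.2345 centre [0.6408 0.2204 0.2326]
```

```bash
python3 -m creep '[[[0,-1,-10],[0,0,0],1],[[0,-1,-20],[0,0,0],1],[[0,-1,-30],[0,0,0],1],[[0,-1,-40],[0,0,0],1],[[0,-1,-48],[0,0,0],1],[[0,-1,-53],[0,0,0],1],[[0,-1,-53],[0,0,0],1]]'
python3 -m creep '[[[0,0,-2],[0,0,0],1],[[0,0,-4],[0,0,0],1],[[0,0,-5],[0,0,0],1],[[0,0,-6],[0,0,0],1],[[0,0,-6],[0,0,0],1]]'
python3 -m creep '[[[0,0,-1],[0,0,0],1],[[0,0,-2],[0,0,0],1],[[0,0,-2],[0,0,0],1]]'
python3 look.py; python3 jar.py; python3 go.py 641 220 116 89
```

```text
time: 18.9
ee_pos: [0.6413, 0.2407, 0.1265]
ee_rot: [0.707, 0.008, 0.708, -0.006]
ft_force: [0.3, -0.5, -1.7]
grip_width: 0.0559
time: 19.4
ee_pos: [0.6415, 0.2406, 0.1213]
ee_rot: [0.707, 0.008, 0.707, -0.006]
ft_force: [0.5, -0.3, -1.7]
grip_width: 0.0553
time: 19.7
ee_pos: [0.6415, 0.2407, 0.1192]
ee_rot: [0.707, 0.008, 0.707, -0.006]
ft_force: [-0.1, -0.2, -2.3]
grip_width: 0.0559
top 978 [546.4 242.6] [109.7 194.5] 81.1 [[442.0, 204.0], [634.0, 173.0], [651.0, 282.0], [459.0, 312.0]] col [103. 101. 106.]
top tip 116 [677.  189.3 122.9]
top tip 195 [624.1 206.8 122.2]
top tip 21 [605.1  60.  124. ]
top tip 23 [592.5 151.2 122.6]
top tip 66 [570.5 102.6 122. ]
scene 1595 [572.1 224. ] [142.2 256.8] 80.4 [[434.0, 175.0], [687.0, 132.0], [711.0, 273.0], [457.0, 316.0]] col [109. 106. 109.]
scene tip 34 [557.3 163.5 122. ]
scene tip 104 [660.8  83.7 122. ]
scene tip 47 [595.6 162.3 122.2]
scene tip 22 [614.8 239.8 122.8]
scene tip 286 [665.1 198.4 122. ]
scene tip 67 [727.4 147.6 121.7]
19.8 [0.6415 0.2407 0.1193] [ 0.6 -0.4 -1.6]
scene topZ 0.1766 centre [0.6404 0.2214 0.1754]
scene 220 axis at grasp [0.6404 0.2206] tilt dxy/dz [ 0.011 -0.004] rms 0.0007
top topZ 0.1745 centre [0.6407 0.2199 0.1739]
shift mm [-0.2 -1.7 -3.4] turn deg [-0.19 -0.02  0.17] tcp [0.6415 0.2407 0.1194] q [ 0.7   1.1  -0.76  1.64 -0.96  1.19  0.81] f [-0.1  0.3 -2.3]
```

```bash
python3 -m creep '[[[0,0,-1],[0,0,0],1],[[0,0,-2],[0,0,0],1],[[0,0,-2],[0,0,0],1]]'
python3 -m creep '[[[0,0,-0.7],[0,0,0],1],[[0,0,-1.5],[0,0,0],1],[[0,0,-1.5],[0,0,0],1]]'
python3 -m creep '[[[0,0,-0.5],[0,0,0],1],[[0,0,-1],[0,0,0],1],[[0,0,-1],[0,0,0],1]]'
```

```text
time: 20.2
ee_pos: [0.6415, 0.2407, 0.1171]
ee_rot: [0.707, 0.008, 0.707, -0.006]
ft_force: [-0.7, 0.1, -1.3]
grip_width: 0.0558
time: 20.5
ee_pos: [0.6415, 0.2409, 0.1169]
ee_rot: [0.707, 0.009, 0.707, -0.005]
ft_force: [-1.3, -1.2, 4.8]
grip_width: 0.0559
time: 20.8
ee_pos: [0.6415, 0.241, 0.1168]
ee_rot: [0.707, 0.009, 0.707, -0.005]
ft_force: [-2.9, -2.9, 8.6]
grip_width: 0.0557
```

Mouth is on the base (vertical force up from -2 to +9 N). Relax the press slightly, then open.

```bash
python3 -m creep '[[[0,0,1.5],[0,0,0],1],[[0,0,1.5],[0,0,0],1]]' 10
python3 -m creep '[[[0,0,1.5],[0,0,0],0.2],[[0,0,1.5],[0,0,0],-0.5],[[0,0,1.5],[0,0,0],-1],[[0,0,1.5],[0,0,0],-1],[[0,0,1.5],[0,0,0],-1],[[0,0,1.5],[0,0,0],-1]]'
python3 st.py; python3 jar.py
```

```text
time: 21.0
ee_pos: [0.6415, 0.2408, 0.1168]
ee_rot: [0.707, 0.008, 0.707, -0.006]
ft_force: [-1.2, 0.2, 4.5]
grip_width: 0.0567
time: 21.6
ee_pos: [0.6415, 0.2407, 0.1178]
ee_rot: [0.707, 0.008, 0.707, -0.006]
ft_force: [-0.1, 0.1, -0.4]
grip_width: 0.0845
tcp [0.6415 0.2407 0.1178] grasp [0.6411 0.2217 0.1178] fing [0.02  1.    0.003] jaw [ 1.   -0.02 -0.  ] x [-0.     0.003 -1.   ] q [ 0.7   1.1  -0.76  1.64 -0.96  1.19  0.82] f [-0.1  0.1 -0.4] 0.08453002148700393 21.6
scene topZ 0.1742 centre [0.6408 0.2216 0.1723]
scene 198 axis at grasp [0.6398 0.2204] tilt dxy/dz [0.004 0.001] rms 0.0006
top topZ 0.1724 centre [0.6406 0.2193 0.1705]
top 144 axis at grasp [0.6411 0.2202] tilt dxy/dz [-0.002 -0.001] rms 0.0003
```

```bash
python3 -m creep '[[[-0.2,-8,0],[0,0,0],-1],[[-0.5,-20,0],[0,0,0],-1],[[-1,-40,0],[0,0,0],-1],[[-1.5,-65,0],[0,0,0],-1],[[-2,-95,0],[0,0,0],-1],[[-2.5,-120,0],[0,0,0],-1],[[-2.5,-120,40],[0,0,0],-1],[[-2.5,-120,60],[0,0,0],-1]]'
python3 -m creep '[[[0,-20,30],[0,0,0],-1],[[0,-20,30],[0,0,0],-1],[[0,-20,30],[0,0,0],-1],[[0,-20,30],[0,0,0],-1]]'
python3 look.py
python3 - <<'E'
from h import *
for n in("scene","top"):
    im,d=capture(n);P=cloud(n,d);P[d<=0]=np.nan
    r=np.hypot(P[...,0]-.641,P[...,1]-.2203);Z=P[...,2]
    q=P[(r<.04)&(Z>.16)&(Z<.19)];print(n,"jar top z",np.median(q[:,2]).round(4),"centre",((q.min(0)+q.max(0))/2).round(4),"size",np.ptp(q,0).round(3),"p1-p99",np.percentile(q[:,2],[5,95]).round(4))
    b=P[(r<.07)&(Z>.02)&(Z<.04)];print("base z",np.median(b[:,2]).round(4))
    if n=="scene":cv2.imwrite("pics/s5.png",cv2.resize(im[100:350,220:480],None,fx=2.4,fy=2.4))
    for nm,x,y,h in(("tape",.671,-.052,.025),("case",.469,-.021,.022),("sanit",.798,.020,.19),("dish",.748,-.175,.04)):
        w=.06 if nm!="dish" else .12
        m=(abs(P[...,0]-x)<w)&(abs(P[...,1]-y)<w)&(Z>.012)&(Z<h+.01)
        if m.any(): q=P[m];print(nm,q[:,:2].min(0).round(3),q[:,:2].max(0).round(3))
E
```

```text
time: 22.5
ee_pos: [0.64, 0.1182, 0.1797]
ee_rot: [0.707, 0.009, 0.707, -0.007]
ft_force: [1.1, 1.0, 1.2]
grip_width: 0.0874
time: 22.9
ee_pos: [0.6387, 0.1004, 0.2069]
ee_rot: [0.707, 0.008, 0.708, -0.006]
ft_force: [0.2, 0.0, -1.2]
grip_width: 0.0871
top 2633 [601.8 209.9] [177.2 343.6] 45.5 [[417.0, 267.0], [662.0, 26.0], [786.0, 153.0], [541.0, 393.0]] col [108. 105. 110.]
top tip 58 [633.5 213.4 122. ]
scene 2096 [564.2 171.6] [248.7 255.5] 80.6 [[418.0, 70.0], [670.0, 28.0], [710.0, 274.0], [458.0, 315.0]] col [121. 119. 122.]
scene tip 101 [649.4 224.  121.9]
23.0 [0.6386 0.1009 0.2069] [-0.5  0.  -0.1]
scene jar top z 0.171 centre [0.6408 0.2216 0.1694] size [0.056 0.056 0.018] p1-p99 [0.1636 0.1743]
base z 0.0307
tape [ 0.63  -0.111] [0.729 0.008]
case [ 0.41  -0.041] [0.529 0.004]
sanit [ 0.759 -0.01 ] [0.831 0.054]
dish [ 0.631 -0.256] [ 0.868 -0.055]
top jar top z 0.1697 centre [0.6406 0.2193 0.1673] size [0.056 0.055 0.014] p1-p99 [0.1664 0.1722]
base z 0.0297
tape [ 0.71  -0.078] [ 0.723 -0.057]
case [ 0.411 -0.042] [0.528 0.001]
sanit [ 0.758 -0.014] [0.827 0.051]
dish [ 0.71  -0.294] [ 0.868 -0.057]
```

View pics/s5.png

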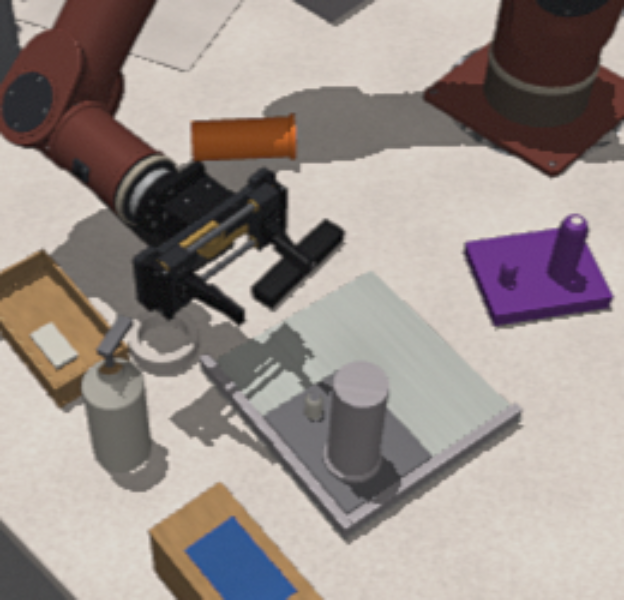

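The jar stands on the tall peg with its lip on the base at crop (353,465). Its top is at 170 mm, exactly as it must be when seated (30 + 140). The base looks flush, so I check its free -x edge and the short peg numerically, then hand in.

```bash
python3 - <<'E'
from h import *
c,s=np.cos(np.radians(-9.4)),np.sin(np.radians(-9.4));B=np.array([[c,s],[-s,c]])
for n in("scene","top"):
    im,d=capture(n);P=cloud(n,d);P[d<=0]=np.nan
    b=(P[...,:2]-[.696,.261])@B.T*1000;Z=P[...,2]
    m=(Z>.024)&(Z<.036)&(b[...,0]<-3)&(b[...,0]>-160)
    for y in(-120,-90,-40,-15):
        k=m&(abs(b[...,1]-y)<6)
        if k.any(): print(n,"y",y,"-x edge",np.percentile(b[k][:,0],2).round(1),end="; ")
    for x in(-100,-60,-30):
        k=m&(abs(b[...,0]-x)<6)&(b[...,1]>-200)
        if k.any(): print("x",x,"-y edge",np.percentile(b[k][:,1],1).round(1),end="; ")
    k=(Z>.052)&(Z<.068)&(np.hypot(b[...,0]+48,b[...,1]+120)<25)
    if k.any(): print("short peg",((b[k].min(0)+b[k].max(0))/2).round(1),"expect -48,-120")
E
```

```text
scene y -120 -x edge -74.6; scene y -90 -x edge -51.1; scene y -40 -x edge -118.2; scene y -15 -x edge -118.5; x -100 -y edge -146.6; x -60 -y edge -147.7; x -30 -y edge -147.2; short peg [ -46.7 -117.2] expect -48,-120
top y -120 -x edge -119.0; top y -90 -x edge -117.9; top y -40 -x edge -120.3; top y -15 -x edge -119.8; x -100 -y edge -149.9; x -60 -y edge -149.8; x -30 -y edge -149.4; short peg [ -49.4 -119.4] expect -48,-120
```

```bash
python3 -c "
from cell import *
print(close_job())"
```

```text
the job is handed in; nothing more can be done
None
```

I pushed the stand flush against both stops, then turned the jar upside down, lowered it over the tall peg and let go. The job is handed in; it reported no verdict. The run had used about 23 s of the 64 s.

**Stand:** I pushed it against the +x stop until about 14 N, then against the +y stop until about 16 N. At the end, the top view puts its free edges at -118 to -120 mm and -149 to -150 mm from the stop corner (home is -120 and -150). The scene view puts them up to 3 mm closer to the stops, which is about the calibration error. Three scene readings along the -x edge were unusable because the arm, short peg or jar blocked the view.

**Jar:** It was lowered under grip until the mouth touched the base, with the vertical force rising to about 9 N, then released. Afterwards its top was at 170–171 mm, and it must be 170 mm when seated. Its axis is within about 2 mm of the peg's and it is vertical within 0.005 rad.

**What went wrong on the way:** One carry move stopped at a joint 5 limit, and the held jar sagged and tilted by about 4.5°. I fitted a rough model of the arm, chose a different heading and recovered before reaching the peg. Nothing was touched.

**Bystanders:** The thermometer case, sanitiser, tape roll and dish appear unmoved in the pictures. The final numeric check was only clear for the sanitiser. The saline bottle was not re-measured, but the arm did not go near it.

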